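# Mesh the T-handle with the hand drive's splined shaft

## Robot

A 7-joint arm with a two-finger parallel gripper is mounted at the origin on a cart in front of the work surface, level with it; the furniture and walls round the work are solid. World frame = base frame: x ahead of the robot, y to its left, z up, the work surface at z = 0. Lengths are in m, angles in rad, forces in N, time in s.
With the tool pointing down it reaches from about 0.4 to 0.875 m from the base axis. Payload 19.3 kg.
Tool frame: the origin (TCP) lies midway between the tips of the shut fingers; the grasp point (between the pads) lies 19 mm behind it (robot.grip_depth is the distance from the TCP to the grasp point, in m); z points along the fingers, y is the line along which they close (so a half turn about z gives the same grasp; the last joint's range is limited). The gripper opens to 85 mm and grips with 20 to 120 N. Pads are 22 mm wide; open, the fingers measure 114 mm over their backs; the gripper's body (76 mm by 85 mm) begins 54 mm behind the grasp point. The pads swing forward as they close: fully open they stand 13 mm farther back than shut.
Start: joints at [1.078, 0.521, -0.036, 1.599, 0.021, 1.021, -0.113], TCP at [0.256, -0.57, 0.231] pointing down, gripper open.
Joint ranges: [-2.91, 2.91], [-0.3, 2.13], [-1.5, 1.42], [0.17, 2.43], [-1.26, 4.41], [0.16, 1.93], [-2.52, 2.52]. Speed limits (rad/s): [1.89, 1.89, 2.39, 2.39, 3.01, 3.01, 3.01].

## Interface

Orientations are given as [roll, pitch, yaw] about the fixed x, y, z axes, in that order (R = Rz(yaw) Ry(pitch) Rx(roll)).
In Python, from cell import robot gives the robot as it stands.
- The arm moves only by the shell command python3 -m creep 'ROWS' [OPENING]. ROWS is JSON, a list of rows, each a list of 6 numbers: the shift along the tool's x, y, z in cm, then the turn, a rotation vector about the tool's x, y, z in rad. In form: [[dx, dy, dz, rx, ry, rz], ...]. A call has 1 to 5 rows; each row shifts and turns the commanded pose from where the row before left it, along the tool's axes as they then stand; what a row does not reach is not made up. A row lasts 1/8 s, in which the tool goes at most 62.5 mm and 10.7 degrees, less where a joint would pass 70% of its speed; a pose out of reach is approached as far as the arm can. A call with a gripper value outside its range is refused whole. OPENING is the closure, from -1 (fully open) to 1 (shut), set as the call begins (- or left out, the last holds). The fingers move at their own pace and stop on an object; the grip force is fixed at half the most. Time passes only in rows, so rows that do not move let the fingers close. It gives the time, the measured TCP pose, the force, the opening and the grip force at its end, in the units of the state.
- robot.state(): the state, without advancing time (a new reading comes with each control period).
- robot.snapshot(name): name is "scene" or "side" or "wrist"; returns (picture, depth): 480x640x3 uint8, red, green, blue; 480x640 float32, m along the optical axis (not along the pixel's ray), 0 where there is no reading.
- robot.camera_params(name): a dict with "camera_matrix" (3x3 intrinsics, pixels), "k1" (the pictures are not rectified: a ray, as slopes to the right and down, at radius r is drawn at 1 + k1 r^2 times it, then the intrinsics apply), "origin" and "attitude" of the camera in the world. Camera axes: x right, y down, z forward; pixel columns grow to the right and rows downward; lengths in m; the calibration is good to about 2 mm. A picture is of the moment at which its call begins: read the wrist's pose just before it. camera_params takes no time and is no camera call; for the wrist camera it gives the pose at the moment of the call.
- robot.hand_in(): hands the job in; it is judged then, once.
The state is a dict: "time": time; "q": joint angles; "qd": joint speeds; "joint_efforts": joint torques, N m; "tool_pos": TCP position; "tool_rot": TCP orientation; "contact_force": force on the tool from outside, world axes, zero at the start; "ft_torque": the same for the moment, N m; "width": finger opening in m; "grip_force": force on a finger pad.
Only numpy, scipy, OpenCV 4.12 (cv2) and the standard library are available. Lean on these libraries where they do the work, as an engineer would, in place of code of your own. Each camera call takes 0.05 s, during which the arm holds its last target. There are 200 camera calls.

## Task

The T-handle of the hand drive has only been set on the nose of the splined shaft, its teeth standing on the shaft's teeth. Rock it round until the teeth mesh and it drops, then push it straight down until it is fully home, and leave it seated there. Do not disturb the tape roll, the small blue box or the black lens tube beyond the drive.

Things in the scene. Friction and masses are not known exactly. Their poses are not given: they have to be found in the camera images.
- crank_drive: Hand drive fixed to the worktop: a flat square gearbox (plate 110 x 110 x 8 mm, dark housing 84 x 84 mm up to 36 mm height) with an upright steel splined shaft in its middle. Origin: centre of the underside, on the shaft's axis; z up. Heights below are above this origin. A round shoulder, 60 mm in diameter, ends at 42 mm; the spline teeth run from 42 to 68 mm; a plain nose ends at 80 mm.
- shaft_teeth (a point): Point on the shaft's axis at the top of its teeth, 68 mm above the drive's origin; axes as the drive's. Six straight teeth, 8 mm wide, out to 22 mm radius, are centred on 0, 60, 120 .. degrees from the x axis; the core and the plain round nose above the teeth have 16 mm radius.
- t_handle: Loose T-handle, 0.24 to 0.38 kg: dark round hub, 62 mm diameter, with a straight steel cross bar. Origin: centre of the hub's underside; z up along the bore; the bar runs along x both ways. Six bore teeth, 6.6 mm wide, at 0, 60, 120 .. degrees from x. At first it stands on the shaft's teeth (origin 68 mm above the drive's), free to turn, and drops to 60 mm by itself once meshed; fully home is 48 mm.
- hub_top (a point): Centre of the hub's flat top, 36 mm in diameter, 48 mm above the handle's origin; axes as the handle's. The teeth mesh when the handle's x axis is 30, 90, 150 .. degrees from the drive's x axis, with about 5 degrees of play either way; at the start it is 12 to 30 degrees from the nearest such angle, either way.
- bar_end (a point): One end of the cross bar, on the bar's axis, 88 mm from the hub's axis along the handle's x and 38 mm above its origin; the other end is its mirror image. The bar is round, 14 mm thick, with black grips 20 mm thick from 66 to 88 mm from the hub's axis.
- dust_ring (a joint): Tight black rubber ring round the shaft, 54 mm diameter, 6 mm thick, which the hub pushes down ahead of it: 0 = as found (its top 60 mm above the drive's origin), 0.012 = pressed down on the shoulder. It slides stiffly, holding with about 14 N, far more than the handle's weight, and stays where it is left.
- tape_roll: Roll of black tape lying flat, 58 x 56 x 19 mm; origin at the centre of its underside. Leave it alone.
- usb_box: Small blue plastic box with rounded edges, lying flat, 28 x 55 x 18 mm; origin at the centre of its underside. Leave it alone.
- lens_tube: Black lens tube standing upright, 32 mm diameter, 52 mm high; origin at the centre of its underside. Leave it alone.
There are look-alikes about, which are no part of the job. What is shaped like the t_handle but purple or red is not meant.

How it is judged:
At the end, for the whole second after the job is handed in: The T-handle sits meshed and upright (within 4 degrees) on the shaft, its underside within 2 mm of its fully-home height (48 mm above the hand drive's origin) and within 4 mm of the shaft's axis, the dust ring pressed down to the shoulder (joint above 10 mm), at rest (z of t_handle in the frame of crank_drive between 0.045 and 0.05 m and horizontal distance between t_handle and crank_drive below 0.004 m and angle between t_handle's own z axis and vertical below 0.07 rad and value of joint dust_ring above 0.01 m and linear speed of t_handle below 0.02 m/s); the robot touches nothing.
It fails at once if the tape roll is moved by more than 3 cm (distance of tape_roll from where it was at the start of the episode above 0.03 m).
It fails at once if the small blue box is moved by more than 3 cm (distance of usb_box from where it was at the start of the episode above 0.03 m).
It fails at once if the lens tube is moved by more than 3 cm (distance of lens_tube from where it was at the start of the episode above 0.03 m).
It also fails if it takes over 48 s, if anything falls off the work surface, if the arm or the gripper's body presses on something with over 40 N, if the wrist force passes 120 N, or if a joint passes its speed limit or range.

## Working session

There is one attempt and no reset: what is moved stays moved. The work goes in short steps, Python scripts to look and compute and a shell command to move; the robot and the scene stay as the last step left them, time stands still between calls to the robot, and variables do not carry over. Pictures are saved under pics/ and viewed, at most 10 in all, crops included, and the job is handed in when it is done.

```bash
mkdir -p pics; ls
cat > h.py <<'E'
import numpy as np, cv2, json
from cell import robot
from scipy.spatial.transform import Rotation as R
def P(n): return robot.camera_params(n)
def Rc(p):
    a=np.array(p["attitude"],float)
    return a if a.shape==(3,3) else (R.from_euler('xyz',a).as_matrix() if a.size==3 else R.from_quat(a).as_matrix())
def rays(p,uv):
    K=np.array(p["camera_matrix"]); uv=np.atleast_2d(uv).astype(float)
    d=np.array([p["k1"],0,0,0],float)
    n=cv2.undistortPoints(uv.reshape(-1,1,2),K,d).reshape(-1,2)
    return np.c_[n,np.ones(len(n))]@Rc(p).T
def onplane(p,uv,z):
    r=rays(p,uv); o=np.array(p["origin"]); return o+r*((z-o[2])/r[:,2])[:,None]
E
python3 - <<'E'
from h import *
ims=[]
for n in ["scene","side"]:
    p=P(n); print(n,p)
    im,d=robot.snapshot(n); np.save(f'{n}_d.npy',d); cv2.imwrite(f'pics/{n}0.png',im[:,:,::-1])
s=robot.state();print(s)
E
```

```text
pics
scene {'camera_matrix': array([[610.49226192,   0.        , 310.93734201],
       [  0.        , 610.49226192, 240.60438146],
       [  0.        ,   0.        ,   1.        ]]), 'k1': 0.004073097582829948, 'origin': array([-0.50515793, -0.71328987,  0.99339739]), 'attitude': array([-2.18663000e+00,  7.70154728e-04, -1.01344532e+00])}
side {'camera_matrix': array([[435.1588579 ,   0.        , 325.08202523],
       [  0.        , 435.1588579 , 236.05350954],
       [  0.        ,   0.        ,   1.        ]]), 'k1': -0.044094925737116326, 'origin': array([0.10737207, 0.76086363, 0.46920117]), 'attitude': array([-1.92970317,  0.01113595, -2.60481857])}
{'time': 0.1, 'q': array([ 1.07778304,  0.52193787, -0.03632628,  1.5998816 ,  0.02120224,
        1.02107657, -0.11279423]), 'qd': array([-0.00086875, -0.00243251, -0.00091182, -0.00243317,  0.00230984,
       -0.00093324,  0.0012684 ]), 'joint_efforts': array([ 6.15219906e-03, -9.28474903e+01,  1.98577926e+00, -3.70536375e+01,
        1.83092844e-02,  5.26250762e-03, -8.20829928e-05]), 'tool_pos': array([ 0.25632085, -0.56973952,  0.23081845]), 'tool_rot': array([-3.14067645e+00,  6.36498586e-05,  4.22807026e-01]), 'contact_force': array([-0.28747149,  0.14108227,  0.0851518 ]), 'ft_torque': array([-0.01642479,  0.00705943,  0.00836635]), 'grip_force': 0.0, 'width': 0.08544076012036655}
```

View pics/scene0.png

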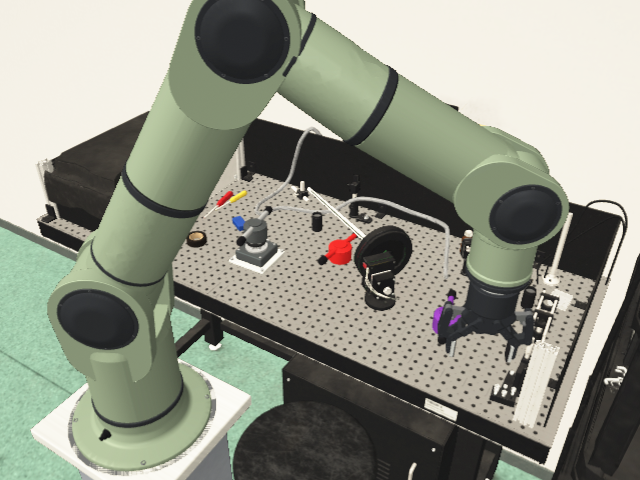

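View pics/side0.png

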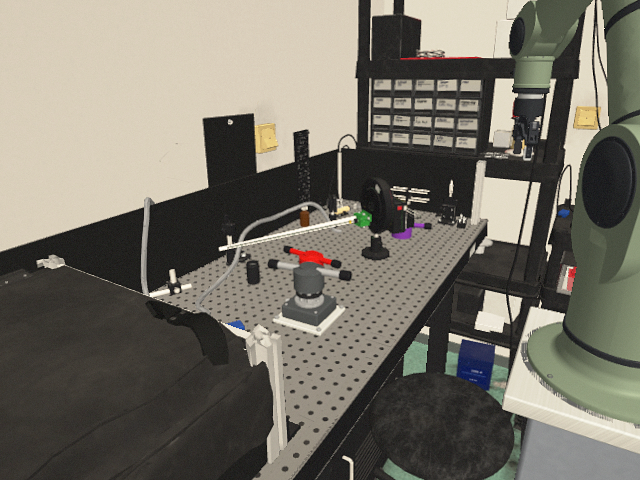

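The scene view shows the drive at about (257,250), the tape at (196,238), the blue box at (238,222) and the lens tube at (317,221). In the side view the grey T-handle's grips are at (272,263) and (348,275), with the plate around (310,315). I'll zoom in on both.

Run:
```python
from h import *
a=cv2.imread('pics/scene0.png')[190:285,215:310]; b=cv2.imread('pics/side0.png')[240:340,260:360]
cv2.imwrite('pics/z0.png',np.hstack([cv2.resize(a,(400,400),interpolation=2),cv2.resize(b,(400,400),interpolation=2)]))
p=P("scene");q=P("side")
print(onplane(q,[[272,263],[348,275]],.106), onplane(q,[[310,266]],.116),onplane(q,[[310,315]],.008))
print('objs tape,blue,lens',onplane(p,[[196,238],[238,222],[317,221]],.02), onplane(q,[[253,282]],0))
print(onplane(p,[[231,261],[264,270],[284,247]],.008),onplane(q,[[274,320],[314,329],[345,306]],.008))
```

```text
[[0.62068635 0.11873352 0.106     ]
 [0.45884972 0.09219755 0.106     ]] [[0.5327793  0.11131152 0.116     ]] [[0.53317438 0.11543486 0.008     ]]
objs tape,blue,lens [[0.50390105 0.29264898 0.02      ]
 [0.62957781 0.24276664 0.02      ]
 [0.75436322 0.05195354 0.02      ]] [[0.74219106 0.04380703 0.        ]]
[[0.48361232 0.15523198 0.008     ]
 [0.49836903 0.0577781  0.008     ]
 [0.61117179 0.07077892 0.008     ]] [[0.58535006 0.1675242  0.008     ]
 [0.49848976 0.1553738  0.008     ]
 [0.48860515 0.04796347 0.008     ]]
```

View pics/z0.png

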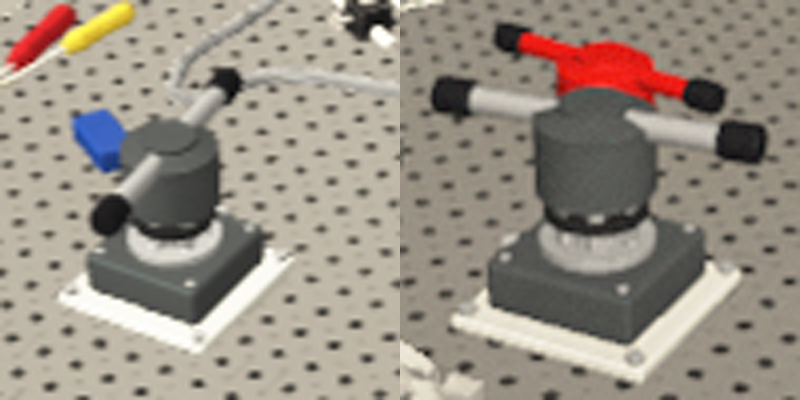

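```bash
python3 -m creep '[[0,0,-5,0,0,0],[0,0,-5,0,0,0],[0,0,-5,0,0,0],[4.48,-4.2,0,0,0,0],[4.48,-4.2,0,0,0,0]]'
python3 -m creep '[[4.48,-4.2,0,0,0,0],[4.48,-4.2,0,0,0,0],[4.48,-4.2,0,0,0,0],[4.48,-4.2,0,0,0,0],[4.48,-4.2,0,0,0,0]]'
python3 - <<'E'
from h import *
print(P('wrist'))
p=P("scene");q=P("side")
s=onplane(p,[[229.7,260.3],[261.8,273.6],[284.6,251.3]],.008);t=onplane(q,[[273.75,320],[320,335.5],[345,307]],.008)
for c in (s,t):
  print(c, (c[0]+c[2])/2, np.degrees(np.arctan2(*(c[1]-c[0])[[1,0]])),np.degrees(np.arctan2(*(c[2]-c[1])[[1,0]])))
print(onplane(p,[[215+108*.2375,190+212*.2375],[215+228*.2375,190+83*.2375]],.106),onplane(q,[[260+53/4,240+95/4],[260+342/4,240+140/4]],.106))
E
```

```text
time: 0.72
tool_pos: [0.304, -0.4552, 0.3812]
tool_rot: [3.142, -0.0, 0.422]
contact_force: [2.1, 0.2, -0.6]
width: 0.0851
grip_force: 0.0
time: 1.35
tool_pos: [0.4221, -0.1713, 0.3813]
tool_rot: [3.141, 0.0, 0.423]
contact_force: [2.1, -0.1, -1.0]
width: 0.0855
grip_force: 0.0
{'camera_matrix': array([[427.74822976,   0.        , 320.80040081],
       [  0.        , 427.74822976, 240.33952713],
       [  0.        ,   0.        ,   1.        ]]), 'k1': -0.08803210430721005, 'origin': array([ 0.48426016, -0.14306919,  0.52390225]), 'attitude': array([ 2.86507119e+00,  3.56164061e-04, -1.14955298e+00])}
[[0.48422776 0.1600995  0.008     ]
 [0.48299864 0.05380807 0.008     ]
 [0.59544023 0.05819689 0.008     ]] [0.53983399 0.10914819 0.008     ] -90.66251610077623 2.2352348539373605
[[0.58578503 0.16777463 0.008     ]
 [0.47688061 0.16860871 0.008     ]
 [0.48661283 0.05166096 0.008     ]] [0.53619893 0.1097178  0.008     ] 179.56119134176058 -85.24289001433547
[[0.46620855 0.10149138 0.106     ]
 [0.62193337 0.12345015 0.106     ]] [[0.61616993 0.12047859 0.106     ]
 [0.46302265 0.0945466  0.106     ]]
```

```bash
python3 -m creep '[[3.7,-4.3,0,0,0,0],[3.7,-4.3,0,0,0,0],[3.7,-4.3,0,0,0,0],[3.7,-4.3,0,0,0,0],[3.7,-4.3,0,0,0,0]]'
python3 -m creep '[[0,0,0,0,0,0],[0,0,0,0,0,0]]'
python3 - <<'E'
from h import *
import pickle
p=P('wrist');s=robot.state();im,d=robot.snapshot('wrist');cv2.imwrite('pics/w1.png',im[:,:,::-1]);pickle.dump((p,s,d),open('w1.pkl','wb'))
print(p['origin'],p['attitude'])
E
```

```text
time: 1.98
tool_pos: [0.5025, 0.1004, 0.3812]
tool_rot: [3.141, 0.0, 0.422]
contact_force: [0.3, -1.4, -0.6]
width: 0.0856
grip_force: 0.0
time: 2.22
tool_pos: [0.5022, 0.0984, 0.3809]
tool_rot: [3.142, 0.001, 0.423]
contact_force: [0.1, -0.6, -0.0]
width: 0.0854
grip_force: 0.0
[0.56445235 0.12658389 0.52346214] [ 2.86422651e+00  5.42271560e-04 -1.14937736e+00]
```

View pics/w1.png

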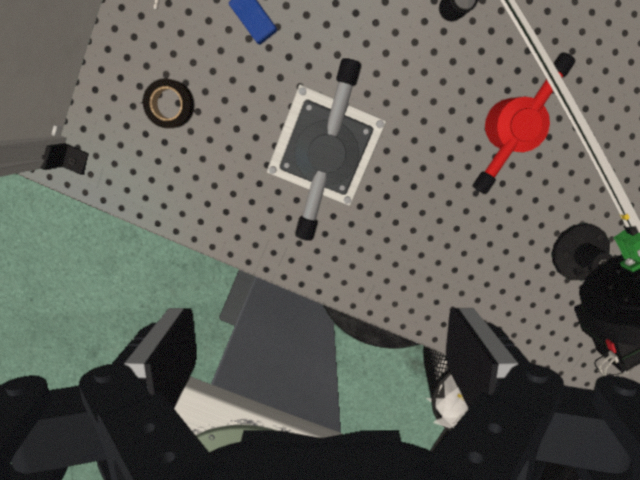

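The drive is centred at about (327,150). The white plate's corners are at (302,87), (384,122), (350,203) and (270,173), and the grips are at (349,71) and (306,228). The area around it is clear.

Run:
```python
from h import *
import pickle
p,s,d=pickle.load(open('w1.pkl','rb'))
im=cv2.imread('pics/w1.png'); g=cv2.cvtColor(im,6)
roi=np.zeros_like(g); cv2.circle(roi,(327,148),74,255,-1)
m=((im.min(2)>195)&(roi>0)).astype(np.uint8)
v,u=np.nonzero(m); w=onplane(p,np.c_[u,v],.008)[:,:2]
r=cv2.minAreaRect((w*1000).astype(np.float32)); print('plate',r, len(w))
# grips: dark blobs
roi=np.zeros_like(g); 
for c in((349,71),(306,228)): cv2.circle(roi,c,20,255,-1)
m=((g<50)&(roi>0)).astype(np.uint8); n,l,st,ce=cv2.connectedComponentsWithStats(m)
i=1+np.argsort(-st[1:,4])[:2]; print(st[i],ce[i])
e=onplane(p,ce[i],.108)[:,:2]; e=e[np.argsort(e[:,0])]
dd=e[1]-e[0];print('bar ctr',e.mean(0),'len',np.hypot(*dd),'yaw',np.degrees(np.arctan2(dd[1],dd[0])))
# hub top
print('hub',onplane(p,[[328,153]],.116))
print('depth hub',d[153,328], 'grip d',[d[int(c[1]),int(c[0])] for c in ce[i]])
```

```text
plate ((536.3888549804688, 109.81504821777344), (101.72039031982422, 103.93350219726562), 1.6355031728744507) 133
[[337  59  24  27 454]
 [296 217  21  23 353]] [[348.6123348   71.14757709]
 [305.90651558 228.46458924]]
bar ctr [0.53806447 0.10916512] len 0.15480973411940951 yaw 8.978399137831904
hub [[0.53910862 0.10805398 0.116     ]]
depth hub 0.40052348 grip d [np.float32(0.3794889), np.float32(0.420589)]
```

Run:
```python
from h import *
import pickle
p,s,d=pickle.load(open('w1.pkl','rb'))
im=cv2.imread('pics/w1.png'); g=cv2.cvtColor(im,6)
roi=np.zeros_like(g); cv2.circle(roi,(327,148),74,255,-1)
for t in (165,175,185):
  m=((im.min(2)>t)&(roi>0)).astype(np.uint8)
  n,l,st,ce=cv2.connectedComponentsWithStats(m)
  m=np.isin(l,[k for k in range(1,n) if st[k,4]>60])
  v,u=np.nonzero(m); w=onplane(p,np.c_[u,v],.008)[:,:2]
  print(t,cv2.minAreaRect((w*1000).astype(np.float32)),len(w))
c=onplane(p,[[302,86],[384,122],[350,203],[269,173]],.008)[:,:2]
print(c.mean(0),[np.degrees(np.arctan2(*(c[(k+1)%4]-c[k])[::-1])) for k in range(4)])
```

```text
165 ((537.6715087890625, 109.6310806274414), (107.98750305175781, 107.86902618408203), 2.0001258850097656) 2158
175 ((537.7360229492188, 109.57791900634766), (106.97813415527344, 107.19599151611328), 2.067023277282715) 1941
185 ((537.697021484375, 109.59881591796875), (105.85585021972656, 105.99217987060547), 2.074846029281616) 1590
[0.5380401  0.10797885] [np.float64(-88.6815599838147), np.float64(-177.47190770995428), np.float64(93.61637750413523), np.float64(1.9983673621879583)]
```

```bash
python3 -m creep '[[3.7,0.5,0,0,0,0],[0,0,0,0,0,0.133],[0,0,5,0,0,0.133],[0,0,5,0,0,0],[0,0,5,0,0,0]]' -1
python3 -m creep '[[0,0,2,0,0,0],[0,0,0,0,0,0]]'
python3 - <<'E'
from h import *
s=robot.state();print(s['tool_pos'],s['tool_rot'],s['contact_force'])
Rt=R.from_euler('xyz',s['tool_rot']).as_matrix();print(Rt.T@(np.array([.538,.1093,.068])-s['tool_pos'])*100)
im,d=robot.snapshot('wrist');cv2.imwrite('pics/w2.png',im[:,:,::-1])
E
```

```text
time: 2.9
tool_pos: [0.538, 0.1078, 0.2302]
tool_rot: [3.141, -0.001, 0.155]
contact_force: [0.7, 0.3, -0.6]
width: 0.0857
grip_force: 0.0
time: 3.15
tool_pos: [0.5375, 0.108, 0.2104]
tool_rot: [3.141, 0.002, 0.155]
contact_force: [-0.3, 0.5, 0.7]
width: 0.0855
grip_force: 0.0
[0.53752053 0.10797289 0.21041348] [3.14110812e+00 2.27646528e-03 1.55153697e-01] [-0.33310097  0.48551745  0.67397486]
[ 0.10029832 -0.1306074  14.24109476]
```

View pics/w2.png

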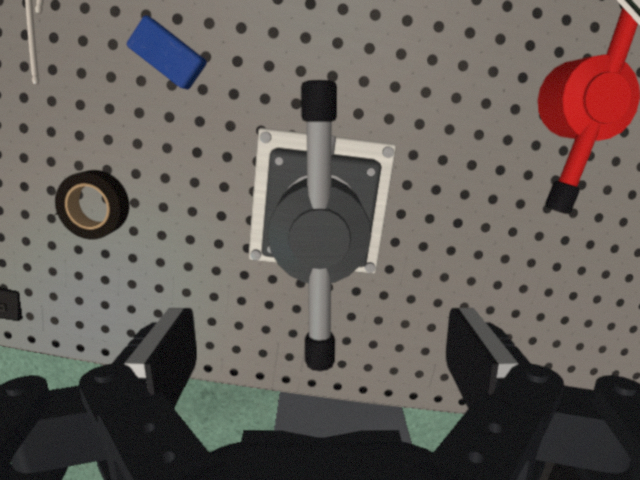

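The bar stands upright in the picture at column 319 and the hub top is at (320,235), midway between the fingers. I'll go down over the hub.

```bash
python3 -m creep '[[0.1,-0.1,4,0,0,0],[0,0,4,0,0,0],[0,0,2,0,0,0],[0,0,2,0,0,0],[0,0,2,0,0,0]]'
python3 -m creep '[[0,0,0.2,0,0,0],[0,0,0,0,0,0]]'
python3 -m creep '[[0,0,0,0,0,0],[0,0,0,0,0,0],[0,0,0,0,0,0],[0,0,0,0,0,0],[0,0,0,0,0,0]]' 1
```

```text
time: 3.82
tool_pos: [0.5401, 0.1101, 0.0722]
tool_rot: [3.141, -0.002, 0.156]
contact_force: [0.1, 0.2, 0.7]
width: 0.0855
grip_force: 0.0
time: 4.08
tool_pos: [0.5397, 0.1105, 0.0705]
tool_rot: [3.142, -0.001, 0.156]
contact_force: [-0.2, 0.3, 0.2]
width: 0.0855
grip_force: 0.0
time: 4.7
tool_pos: [0.5395, 0.1106, 0.0707]
tool_rot: [3.141, -0.002, 0.157]
contact_force: [-4.1, -2.4, 18.5]
width: 0.0616
grip_force: 60.7
```

```bash
python3 -m creep '[[0,0,0,0,0,-0.1],[0,0,0,0,0,-0.1],[0,0,0,0,0,-0.1],[0,0,0,0,0,-0.1],[0,0,0,0,0,0]]'
```

```text
time: 5.32
tool_pos: [0.539, 0.1104, 0.0695]
tool_rot: [-3.141, -0.0, 0.556]
contact_force: [0.1, 0.5, -3.3]
width: 0.061
grip_force: 65.4
```

```bash
python3 -m creep '[[0,0,0.3,0,0,0],[0,0,0.3,0,0,0],[0,0,0,0,0,0]]'; python3 -m creep '[[0,0,0.3,0,0,0],[0,0,0.3,0,0,0],[0,0,0,0,0,0]]'
```

```text
time: 5.7
tool_pos: [0.5389, 0.1104, 0.0631]
tool_rot: [3.141, 0.0, 0.556]
contact_force: [1.5, -2.2, -3.3]
width: 0.0611
grip_force: 65.7
time: 6.08
tool_pos: [0.539, 0.1105, 0.0575]
tool_rot: [3.141, 0.0, 0.556]
contact_force: [-0.8, -2.3, 3.6]
width: 0.0609
grip_force: 66.3
```

It is meshed and going down freely. I'll push on against the ring.

```bash
python3 -m creep '[[0,0,0.2,0,0,0],[0,0,0.2,0,0,0],[0,0,0,0,0,0]]'; python3 -m creep '[[0,0,0.2,0,0,0],[0,0,0.1,0,0,0],[0,0,0,0,0,0]]'; python3 -m creep '[[0,0,0.1,0,0,0],[0,0,0.1,0,0,0],[0,0,0,0,0,0]]'
```

```text
time: 6.45
tool_pos: [0.539, 0.1104, 0.0536]
tool_rot: [3.141, -0.0, 0.556]
contact_force: [-1.4, -1.6, 7.2]
width: 0.0612
grip_force: 66.6
time: 6.82
tool_pos: [0.539, 0.1104, 0.0508]
tool_rot: [3.141, -0.0, 0.556]
contact_force: [-3.7, -3.0, 12.2]
width: 0.0614
grip_force: 67.1
time: 7.2
tool_pos: [0.5392, 0.1105, 0.0504]
tool_rot: [3.14, -0.001, 0.556]
contact_force: [-14.3, -7.2, 49.2]
width: 0.0611
grip_force: 70.4
```

There's a hard stop after about 20 mm of travel. I'll ease off, release, back away and check.

```bash
python3 -m creep '[[0,0,-0.15,0,0,0],[0,0,0,0,0,0]]'; python3 -m creep '[[0,0,0,0,0,0],[0,0,0,0,0,0],[0,0,0,0,0,0],[0,0,0,0,0,0]]' -1; python3 -m creep '[[0,0,-2,0,0,0],[0,0,-4,0,0,0],[0,0,-5,0,0,0],[0,0,-5,0,0,0],[0,0,0,0,0,0]]'
python3 - <<'E'
from h import *
for n in("wrist","side"):
    p=P(n);im,d=robot.snapshot(n);cv2.imwrite(f'pics/e_{n}.png',im[:,:,::-1])
    if n=="wrist":
        # depth of hub top
        K=p["camera_matrix"];r=Rc(p); c=np.array([.5385,.11,.096]); x=r.T@(c-p['origin']); uv=K[:2]@(x/x[2]); u,v=uv.astype(int)
        for dv in(-8,0,8):
            for du in (-8,0,8):
                k=d[v+dv,u+du]; ray=rays(p,[u+du,v+dv])[0]; print(u+du,v+dv,(p['origin']+ray*k).round(4))
a=cv2.imread('pics/e_wrist.png');b=cv2.imread('pics/e_side.png')[240:340,260:360]
cv2.imwrite('pics/e.png',np.hstack([cv2.resize(a,(400,300)),cv2.resize(b,(300,300),interpolation=2)]))
E
```

```text
time: 7.45
tool_pos: [0.5391, 0.1105, 0.0507]
tool_rot: [3.141, -0.0, 0.556]
contact_force: [-6.6, -3.5, 21.8]
width: 0.0612
grip_force: 67.8
time: 7.95
tool_pos: [0.5389, 0.1106, 0.0497]
tool_rot: [-3.141, 0.0, 0.557]
contact_force: [-0.1, 0.5, 0.3]
width: 0.0856
grip_force: 0.0
time: 8.57
tool_pos: [0.5404, 0.111, 0.2132]
tool_rot: [3.14, -0.005, 0.556]
contact_force: [0.3, -0.2, -0.7]
width: 0.0857
grip_force: 0.0
313 228 [0.5405 0.1172 0.0963]
321 228 [0.5432 0.1129 0.0965]
329 228 [0.5457 0.1086 0.0961]
313 236 [0.536  0.1144 0.096 ]
321 236 [0.5387 0.1102 0.0961]
329 236 [0.5415 0.106  0.097 ]
313 244 [0.5317 0.1118 0.0965]
321 244 [0.5342 0.1073 0.0958]
329 244 [0.5367 0.1029 0.0951]
```

View pics/e.png

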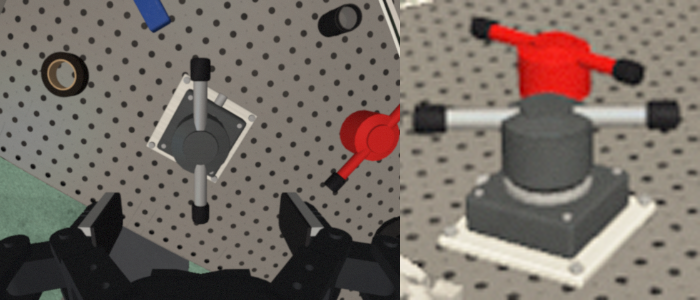

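The hub top now measures 0.096 m, which is 48 mm for the underside: fully home. In the side crop the hub sits right on the shoulder at (545,190), and the tape, box and tube are untouched.

```bash
python3 -c "
from cell import robot
print(robot.hand_in())"
```

```text
the job is handed in; nothing more can be done
None
```

The T-handle is meshed and pushed fully home: hub top measured at 96 mm, so its underside is at about 48 mm. The gripper is clear, the tape roll, blue box and lens tube were not touched, and the job was handed in after about 9 s of the 48 s allowed; the hand-in returned no verdict.

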